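# Start the clamp screw of a watch-case tester

## Task

Start the crank-handled clamp screw of the watch-case tester without crossing its thread: crank it backward (anticlockwise seen from above) only until you feel it drop into its thread, then crank it forward (clockwise) one turn from there. Leave the things around it where they are, and finish holding the crank's black grip pinched between the fingers, with the screw started and still.

Things in the scene. Friction and masses are not known exactly. Their poses are not given: they have to be found in the camera images.
- tester: Grey watch-case tester fixed on the bench: housing 150 (its x) x 235 (its y) x 50 mm high; origin at the centre of its underside. On it at y = -55 mm a round steel chamber, 100 mm across; at y = +60 mm the upright threaded boss, 47 mm across, with a flat strap ear around its top. Nothing of it but the crank screw rises above 106 mm.
- boss_face (a point): Point on the vertical axis of the boss and of the screw, at the boss's top, 100 mm over the bench. The crank turns about this axis.
- grip_mid (a point): Point on the axis of the crank's upright black grip, 32 mm above the grip's lower end and 20 mm below its upper end, 55 mm from the screw's axis. Its bearing from boss_face is the crank's bearing, at the start any direction. 174 mm over the bench when lift is 0.
- lift (a joint): Screw height in m, up positive, 0 when just dropped in. Right-hand thread, 8 mm a turn. At first the screw rests on the thread's top turn (lift 3 to 8 mm); turned back it climbs to 8 mm, then falls 8 mm off that turn's end; further back it climbs again. One turn forward after the drop gives about -8 mm. It falls by its own weight (0.45 kg) but not while gripped: slacken the grip to let it drop.
- screw (a joint): Turn of the screw in rad, backward (anticlockwise from above) positive, counted over several turns. The drop comes 0.7 to 3.5 rad backward of the start; no mark on the outside shows where. It turns with 1 to 2 N at the grip and stays where it is left.
- oil_jar: Bystander: small closed amber jar, 40 mm across, 55 mm tall, standing loose beside the tester; origin at the centre of its underside.
- parts_tin: Bystander: closed round metal tin, 67 mm across, 26 mm tall, loose on the bench; origin at the centre of its underside.
- loupe: Bystander: black eye loupe, a cone 38 mm across and 30 mm tall, loose on the bench; origin at the centre of its underside.
- grip: The crank's upright black grip, a cylinder 18 mm across, 52 mm tall; origin at the centre of its lower end. It revolves freely on its pin, so fingers holding it can go round the circle without turning; it does not slide on the pin. The crank bar (20 mm wide) ends under it, its top 4 mm below the grip; a 14 mm pin head tops it, 5 mm above.

How it is judged:
By the outcome, as a careful person would: the job done as asked, in the order asked, and still so for the second after the job is handed in, while the arm keeps its last pose, push and grip.
It also fails if it takes over 67 s, if anything falls off the work surface, if the arm or the gripper's body presses on something with over 40 N, if the wrist force passes 120 N, or if a joint passes its speed limit or range.

## Robot

A 6-joint arm with a two-finger parallel gripper is mounted at the origin on the work surface. World frame = base frame: x ahead of the robot, y to its left, z up, the work surface at z = 0. Lengths are in m, angles in rad, forces in N, time in s.
With the tool pointing down it reaches from about 0.225 to 0.875 m from the base axis. Payload 3.4 kg.
Tool frame: the origin (TCP) lies between the finger pads; the fingertips stand 14 mm ahead of it and the grasp point (between the pads) lies 5 mm behind it; z points along the fingers, y is the direction in which the jaws open and shut (so a half turn about z gives the same grasp; the last joint's range is limited). The gripper opens to 85 mm and grips with 20 to 120 N. Pads are 22 mm wide; open, the fingers measure 114 mm over their backs; the gripper's body (76 mm by 85 mm) begins 54 mm behind the grasp point. The pads swing forward as they close: fully open they stand 13 mm farther back than shut.
Start: joints at [1.051, 0.276, 1.505, -0, 1.361, -0.121], TCP at [0.223, 0.53, 0.245] pointing down, gripper open.
Joint ranges: [-2.89, 2.89], [-0.75, 2.08], [0.22, 2.7], [-1.18, 4.32], [0.11, 2.71], [-2.7, 2.7]. Speed limits (rad/s): [2.57, 2.57, 3.14, 3.14, 3.14, 3.14].

## Interface

Orientations are given as a unit quaternion [w, x, y, z].
In Python, from rig import manip, get_image, job gives the robot as it stands. The module is installed in compiled form; this text tells all that it offers.
- The arm moves only by the tool step_arm, never from a script. Its argument "moves" is one flat list of numbers, 5 for each row, row after row: the shift along the tool's x, y, z as a fraction of full scale, then the turn about the tool's z as a fraction of full scale, then the gripper's target within -1 to 1 (shut at 1, half-way at 0, fully open at -1). In form: [dx, dy, dz, twist, hand, dx, dy, dz, twist, hand, ...]. A call has 1 to 5 rows; each row is the pose to reach, as a shift and turn from the pose commanded when the call began, along the tool's axes at that moment, turning the shorter way round; what a row does not reach only later rows make up. Full scale, the value 1, is 500 mm for a shift and pi rad for a turn. A row lasts 1/10 s, in which the tool goes at most 50 mm and 8.59 degrees, less where a joint would pass 70% of its speed; a pose out of reach is approached as far as the arm can. A call with a number of a shift or a turn outside -1 to 1 is refused whole. A call with a gripper value outside its range is refused whole. The fingers move at their own pace and stop on an object; "force" is the grip in N (left out, the last holds). Time passes only in rows, so rows that repeat a pose let the fingers close. It gives the time, the measured TCP pose, the force and the opening at its end, in the units of the state.
- manip.get_state(): the state, without advancing time (a new reading comes with each control period).
- get_image(name): name is "scene" or "top" or "wrist"; returns a dict with "frame" (400x640x3 uint8, blue, green, red), "fx", "fy", "cx", "cy" (pixels), "rvec" (rotation vector, rad) and "tvec" (3), from world to camera coordinates, as OpenCV has them; the wrist camera has in their place "T_tool_cam" (4x4, takes a point from camera to tool coordinates, whose origin is the TCP and whose axes are the flange's). Camera axes: x right, y down, z forward; pixel columns grow to the right and rows downward; lengths in m; the calibration is good to about 2 mm. A picture is of the moment at which its call begins: read the wrist's pose just before it. There is no depth.
- job.sign_off(): hands the job in, once; it reports no verdict.
The state is a dict: "clock": time; "qpos": joint angles; "qd": joint speeds; "effort": joint torques, N m; "position": TCP position; "ee_rot": TCP orientation; "contact_force": force on the tool from outside, world axes, zero at the start; "moment": the same for the moment, N m; "width": finger opening in m.
Only numpy, scipy, OpenCV 4.12 (cv2) and the standard library are available. Lean on these libraries where they do the work, as an engineer would, in place of code of your own. Each camera call takes 0.05 s, during which the arm holds its last target. There are 200 camera calls.

## Working session

There is one attempt and no reset: what is moved stays moved. The work goes in short steps, Python scripts to look and compute and a tool call to move; the robot and the scene stay as the last step left them, time stands still between calls to the robot, and variables do not carry over. Pictures are saved under pics/ and viewed, about 8 in all and at most 12, crops included, and the job is handed in when it is done.

Besides the shell and the picture viewer there is one more tool, called after "Request:" by a JSON object that holds its "name" and its "arguments", one argument or row to a line. step_arm: Moves the arm, as the interface text tells. Its arguments: {"type":"object","properties":{"moves":{"type":"array","items":{"type":"number","minimum":-1,"maximum":1}},"force":{"type":"number"}},"required":["moves"]}

```bash
mkdir -p pics; cat > h.py <<'E'
import numpy as np, cv2
from rig import manip, get_image, job
from scipy.spatial.transform import Rotation as R
def save(n,f):
    im=get_image(n); cv2.imwrite(f'pics/{f}.png',im['frame']); np.save(f'pics/{f}.npy',{k:v for k,v in im.items() if k!='frame'},allow_pickle=True); return im
def ray(c,u,v):
    if 'rvec' in c:
        Rm=cv2.Rodrigues(np.array(c['rvec'],float))[0]; o=-Rm.T@np.array(c['tvec']).ravel()
        d=Rm.T@np.array([(u-c['cx'])/c['fx'],(v-c['cy'])/c['fy'],1])
    return o,d
def at(c,u,v,z):
    o,d=ray(c,u,v); return o+d*(z-o[2])/d[2]
def proj(c,p):
    return cv2.projectPoints(np.array([p],float),np.array(c['rvec'],float),np.array(c['tvec'],float),np.array([[c['fx'],0,c['cx']],[0,c['fy'],c['cy']],[0,0,1.]]),None)[0].ravel()
def load(f): return np.load(f'pics/{f}.npy',allow_pickle=True).item()
E
python3 - <<'E'
from h import *
print(manip.get_state())
a=save('top','top0');b=save('scene','sc0')
for c in(a,b): print({k:v for k,v in c.items() if k!='frame'})
E
```

```text
{'clock': 0.0, 'qpos': array([ 1.05100620e+00,  2.76596975e-01,  1.50612438e+00,  2.65479251e-05,
        1.36070952e+00, -1.21000015e-01]), 'qd': array([-0.00111025, -0.00127459, -0.00160227, -0.00057436,  0.00084753,
        0.00033985]), 'effort': array([ 5.71847977e-04, -4.16756880e+01, -2.45796454e+01, -5.62754963e-05,
        1.08721107e-02,  8.58589093e-07]), 'position': array([0.22302052, 0.52944413, 0.24444205]), 'ee_rot': array([-3.01785204e-04,  1.98079048e-01,  9.80185618e-01, -8.68250386e-04]), 'contact_force': array([ 0.66067555, -0.91698437,  0.05565041]), 'moment': array([ 0.03082907, -0.01413634, -0.0391393 ]), 'width': 0.08551152961076146}
{'fx': 498.68357382662305, 'fy': 498.68357382662305, 'cx': 322.783307072021, 'cy': 199.73789430432794, 'rvec': array([ 2.15371729, -2.13432433,  0.19293852]), 'tvec': array([-0.04611896,  0.58341539,  1.08889345])}
{'fx': 482.79901280554344, 'fy': 482.79901280554344, 'cx': 320.09739364722043, 'cy': 198.15884540058892, 'rvec': array([ 2.04508746,  1.3187553 , -0.56429297]), 'tvec': array([-0.21803232, -0.2912931 ,  1.44072717])}
```

View pics/top0.png

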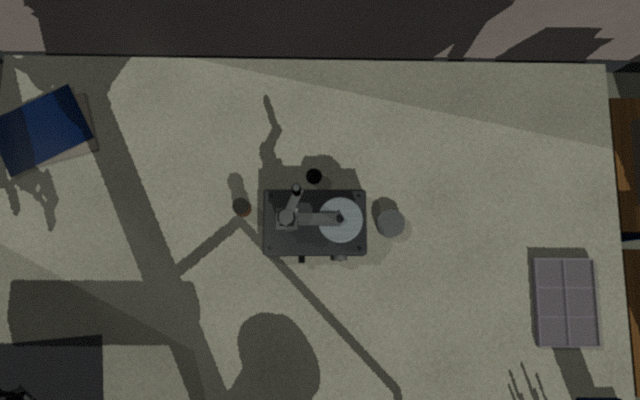

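View pics/sc0.png

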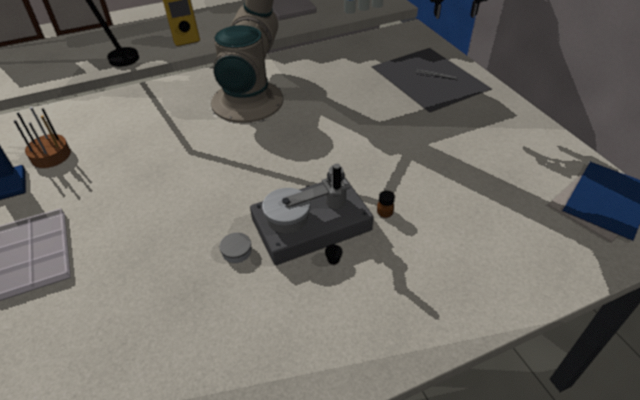

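```bash
python3 - <<'E'
from h import *
c=load('top0');s=load('sc0')
for n,u,v,z in [('c1',263,190,.05),('c2',367,190,.05),('c3',367,256,.05),('c4',263,256,.05),('boss',287,218,.11),('chamber',340,219,.07),('griptop',297,188,.2),('jar',241,207,.055),('tin',390,222,.026),('loupe',314,176,.03)]: print(n,at(c,u,v,z).round(3))
print('sc grip',at(s,336,168,.2).round(3))
i=cv2.imread('pics/top0.png')[160:280,220:420]
j=cv2.imread('pics/sc0.png')[140:280,210:410]
k=lambda x:cv2.resize(x,None,fx=4,fy=4,interpolation=cv2.INTER_CUBIC)
cv2.imwrite('pics/ctop.png',cv2.convertScaleAbs(k(i),alpha=1.8)); cv2.imwrite('pics/csc.png',cv2.convertScaleAbs(k(j),alpha=1.5))
E
```

```text
c1 [0.605 0.096 0.05 ]
c2 [ 0.607 -0.142  0.05 ]
c3 [ 0.457 -0.141  0.05 ]
c4 [0.455 0.092 0.05 ]
boss [0.533 0.036 0.11 ]
chamber [ 0.537 -0.079  0.07 ]
griptop [0.582 0.013 0.2  ]
jar [0.564 0.143 0.055]
tin [ 0.537 -0.197  0.026]
loupe [ 0.643 -0.02   0.03 ]
sc grip [0.59  0.013 0.2  ]
```

View pics/ctop.png

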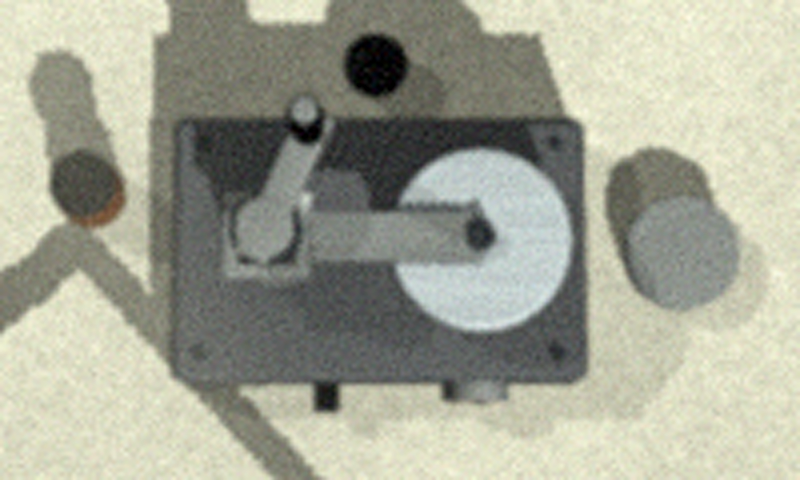

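View pics/csc.png

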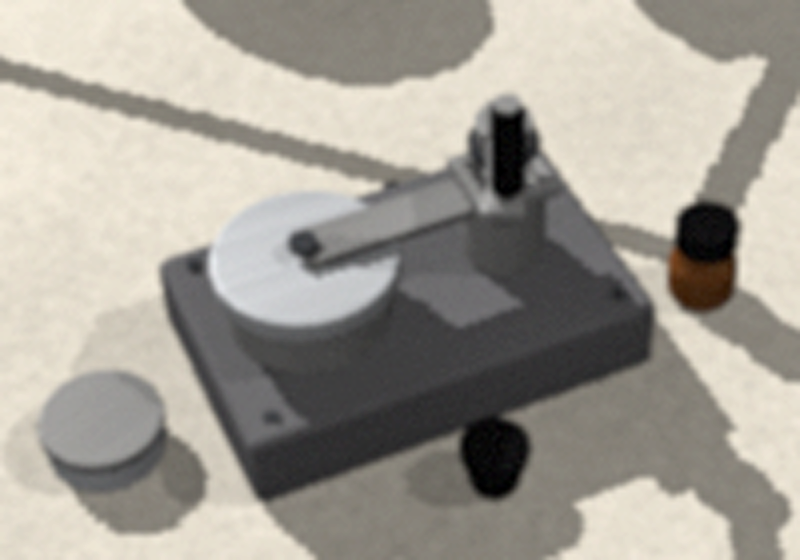

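Request:
{"name": "step_arm", "arguments": {
  "moves": [-0.1,-0.06,-0.1,0.045,-1,-0.2,-0.12,-0.1,0.09,-1,-0.3,-0.18,-0.1,0.135,-1,-0.38,-0.24,-0.1,0.18,-1,-0.46,-0.29,-0.1,0.225,-1]
}}

```text
clock: 0.6
position: [0.3596, 0.3346, 0.2948]
ee_rot: [0.0, 0.527, 0.85, 0.0]
contact_force: [1.6, -0.2, -0.3]
width: 0.0852
```

```bash
cat >> h.py <<'E'
BX,BY=0.532,0.036
def frame(s):
    q=s['ee_rot']; return R.from_quat([q[1],q[2],q[3],q[0]]).as_matrix()
def go(pos,jaw=None):
    s=manip.get_state(); M=frame(s); yaw=np.degrees(np.arctan2(M[1,1],M[0,1]))
    d=M.T@(np.array(pos)-s['position'])/.5
    tw=None if jaw is None else -(((jaw-yaw)+180)%360-180)/180
    print('t',s['clock'],'pos',s['position'].round(4),'yaw',yaw.round(1),'F',s['contact_force'].round(1),'w',s['width'].round(4),'q6',s['qpos'][5].round(2)); print('delta',d.round(3),'twist',tw,'tilt',M[:,2].round(3))
E
python3 -c "
from h import *
c=load('top0');print(at(c,296.5,187,.205),at(c,286.75,217.5,.13))
go([.584,.013,.3],-114)"
```

```text
[0.58284231 0.01358676 0.205     ] [0.53176562 0.03580319 0.13      ]Traceback (most recent call last):
  File "<string>", line 4, in <module>
    go([.584,.013,.3],-114)
    ~~^^^^^^^^^^^^^^^^^^^^^
  File "h.py", line 23, in go
    print('t',s['clock'],'pos',s['position'].round(4),'yaw',yaw.round(1),'F',s['contact_force'].round(1),'w',s['width'].round(4),'q6',s['qpos'][5].round(2)); print('delta',d.round(3),'twist',tw,'tilt',M[:,2].round(3))
                                                                                                             ^^^^^^^^^^^^^^^^
AttributeError: 'float' object has no attribute 'round'
```

```bash
sed -i "s/s\['width'\].round(4)/round(s['width'],4)/" h.py
python3 -c "
from h import *
go([.583,.0135,.3],-114)"
```

```text
t 0.6 pos [0.3596 0.3346 0.2948] yaw 26.4 F [ 1.6 -0.2 -0.3] w 0.0852 q6 0.15
delta [-0.774  0.115 -0.01 ] twist 0.7797676978754507 tilt [ 0.  0. -1.]
```

Request:
{"name": "step_arm", "arguments": {
  "moves": [-0.09,0.015,0,0.046,-1,-0.18,0.03,0,0.092,-1,-0.27,0.045,0,0.138,-1,-0.36,0.06,0,0.184,-1,-0.45,0.07,0,0.23,-1]
}}

```text
clock: 1.1
position: [0.4921, 0.1492, 0.2945]
ee_rot: [-0.0, 0.794, 0.608, -0.0]
contact_force: [0.1, 0.6, -0.2]
width: 0.0854
```

```bash
python3 -c "
from h import *
go([.583,.0135,.3],-114)"
```

```text
t 1.1 pos [0.4921 0.1492 0.2945] yaw -15.1 F [ 0.1  0.6 -0.2] w 0.0854 q6 0.42
delta [-0.215  0.246 -0.011] twist 0.5494495292212911 tilt [-0.  0. -1.]
```

Request:
{"name": "step_arm", "arguments": {
  "moves": [-0.05,0.06,0,0.046,-1,-0.1,0.12,0,0.092,-1,-0.15,0.18,0,0.138,-1,-0.2,0.24,0,0.184,-1,-0.215,0.246,-0.01,0.23,-1]
}}

```text
clock: 1.6
position: [0.5849, 0.0119, 0.2979]
ee_rot: [0.001, 0.958, 0.287, -0.001]
contact_force: [-1.2, 0.7, -0.6]
width: 0.0856
```

Request:
{"name": "step_arm", "arguments": {
  "moves": [0,0,0,0.046,-1,0,0,0,0.092,-1,0,0,0,0.138,-1,0,0,0,0.184,-1,0,0,0,0.23,-1]
}}

```text
clock: 2.1
position: [0.5826, 0.0155, 0.2992]
ee_rot: [-0.0, 0.998, -0.069, -0.001]
contact_force: [0.2, 0.5, -0.6]
width: 0.0853
```

Request:
{"name": "step_arm", "arguments": {
  "moves": [0,0,0,0.046,-1,0,0,0,0.09,-1,0,0,0,0.09,-1]
}}

```text
clock: 2.4
position: [0.5826, 0.0156, 0.2993]
ee_rot: [0.0, 0.979, -0.206, -0.001]
contact_force: [-0.2, 0.3, 0.1]
width: 0.0855
```

```bash
python3 -c "
from h import *
go([.583,.0135,.174],-114)
im=save('wrist','w1');print(im['T_tool_cam'].round(4),im['fx'],im['cx'],im['cy'])"
```

```text
t 2.4 pos [0.5826 0.0156 0.2993] yaw -113.7 F [-0.2  0.3  0.1] w 0.0855 q6 1.89
delta [0.003 0.003 0.251] twist 0.0014803471509477757 tilt [-0.001  0.    -1.   ]
[[-7.000e-04 -9.478e-01 -3.188e-01  8.150e-02]
 [ 1.000e+00 -5.000e-04 -8.000e-04 -4.000e-04]
 [ 6.000e-04 -3.188e-01  9.478e-01 -1.280e-01]
 [ 0.000e+00  0.000e+00  0.000e+00  1.000e+00]] 295.1447877947986 320.2263370469774 198.94683818528583
```

View pics/w1.png

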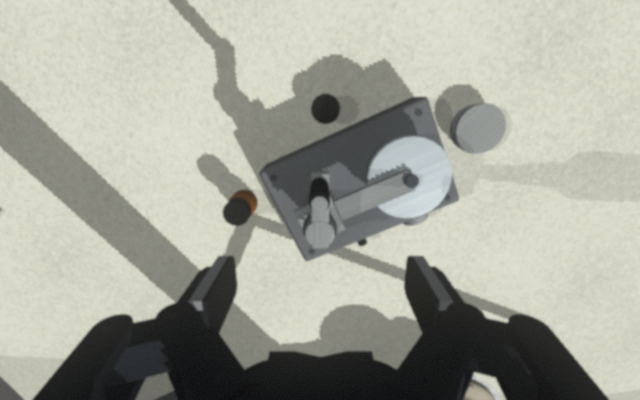

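```bash
cat >> h.py <<'E'
def wat(c,s,u,v,z):
    T=c['T_tool_cam'];M=frame(s);d=M@T[:3,:3]@np.array([(u-c['cx'])/c['fx'],(v-c['cy'])/c['fy'],1]);o=s['position']+M@T[:3,3]
    return o+d*(z-o[2])/d[2]
def wproj(c,s,p):
    T=c['T_tool_cam'];M=frame(s);q=np.linalg.inv(T)@np.r_[M.T@(np.array(p)-s['position']),1]
    return np.array([c['fx']*q[0]/q[2]+c['cx'],c['fy']*q[1]/q[2]+c['cy']])
E
python3 -c "
from h import *
c=load('w1');s=manip.get_state()
print(wat(c,s,319,180,.205),wat(c,s,320,235,.14))
print(wproj(c,s,[.583,.0135,.205]),wproj(c,s,[.532,.036,.14]),wproj(c,s,[.583,.0135,.147]))
i=cv2.imread('pics/w1.png')[150:270,240:400];cv2.imwrite('pics/cw1.png',cv2.resize(i,None,fx=5,fy=5,interpolation=cv2.INTER_CUBIC))"
```

```text
[0.60365128 0.00806875 0.205     ] [0.5316973  0.03879597 0.14      ]
[323.15753121 205.50669708] [322.28081244 233.8131378 ] [322.62616375 185.48727372]
```

View pics/cw1.png

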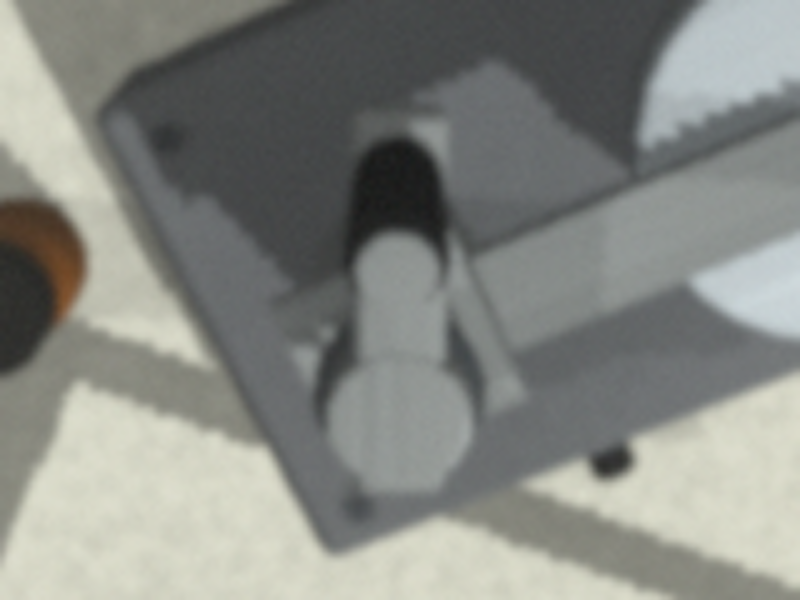

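Request:
{"name": "step_arm", "arguments": {
  "moves": [0,0,0.09,0,-1,0,0,0.18,0,-1,0,0,0.25,0,-1,0,0,0.25,0,0,0,0,0.25,0,0.4],
  "force": 20
}}

```text
clock: 2.95
position: [0.5831, 0.0156, 0.1751]
ee_rot: [-0.0, 0.979, -0.205, -0.0]
contact_force: [0.9, -0.2, 0.1]
width: 0.0589
```

Request:
{"name": "step_arm", "arguments": {
  "moves": [0,0,0,0,0.42,0,0,0,0,0.42,0,0,0,0,0.42]
}}

```text
clock: 3.25
position: [0.5839, 0.0155, 0.1766]
ee_rot: [-0.0, 0.979, -0.206, 0.002]
contact_force: [0.5, 0.2, -0.6]
width: 0.025
```

```bash
python3 -c "
from h import *
go([.583,.0135,.174],-114)
im=save('wrist','w2');save('scene','s2')
i=cv2.imread('pics/w2.png')[150:400,160:480];cv2.imwrite('pics/cw2.png',cv2.resize(i,None,fx=2,fy=2))"
```

```text
t 3.25 pos [0.5839 0.0155 0.1766] yaw -113.7 F [ 0.5  0.2 -0.6] w 0.025 q6 1.89
delta [0.    0.004 0.005] twist 0.0015083117574038044 tilt [ 0.003 -0.    -1.   ]
```

View pics/cw2.png

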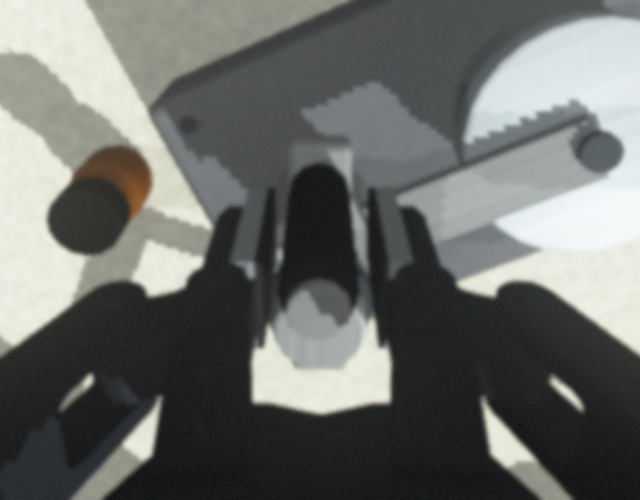

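Request:
{"name": "step_arm", "arguments": {
  "moves": [-0.0006,-0.0115,0,-0.0333,0.42,-0.0024,-0.0229,0,-0.0667,0.42,-0.0054,-0.034,0,-0.1,0.42,-0.0095,-0.0447,0,-0.1333,0.42,-0.0147,-0.055,0,-0.1667,0.42]
}}

```text
clock: 3.85
position: [0.5878, 0.0433, 0.1755]
ee_rot: [0.001, 0.998, 0.057, 0.001]
contact_force: [1.2, -1.7, 2.1]
width: 0.0251
```

```bash
cat >> h.py <<'E'
CX,CY=.532,.037
def edges(f):
    g=cv2.GaussianBlur(cv2.cvtColor(cv2.imread(f'pics/{f}.png'),cv2.COLOR_BGR2GRAY),(5,5),0)
    # grip darkness column-wise in a band; report dark run rows
    for u in (308,314,320,326,332):
        col=g[195:350,u].astype(int); dk=np.where(col<40)[0]
        runs=np.split(dk,np.where(np.diff(dk)>1)[0]+1) if len(dk) else []
        print(u,[(int(r[0])+195,int(r[-1])+195) for r in runs if len(r)>8],end=' ')
    print()
def look(f):
    s=manip.get_state();p=s['position'];M=frame(s)
    print('t',round(s['clock'],2),'pos',p.round(4),'R',np.hypot(p[0]-CX,p[1]-CY).round(4),'th',np.degrees(np.arctan2(p[1]-CY,p[0]-CX)).round(1),'yaw+90',(np.degrees(np.arctan2(M[1,1],M[0,1]))+90).round(1),'Ftool',(M.T@s['contact_force']).round(1),'q6',s['qpos'][5].round(2))
    save('wrist',f); edges(f)
E
python3 -c "
from h import *
edges('w2');look('w3')
c=load('w2')
"
```

```text
308 [(239, 291)] 314 [(234, 288)] 320 [(233, 287)] 326 [(235, 289)] 332 [(246, 293)] 
t 3.85 pos [0.5878 0.0433 0.1755] R 0.0562 th 6.4 yaw+90 6.5 Ftool [ 1.   1.9 -2.1] q6 1.41
308 [] 314 [(242, 295)] 320 [(235, 291)] 326 [(234, 289)] 332 [(235, 289)]
```

Request:
{"name": "step_arm", "arguments": {
  "moves": [-0.0003,-0.0077,0,-0.0222,0.42,-0.0011,-0.0153,0,-0.0444,0.42,-0.0024,-0.0229,0,-0.0667,0.42,-0.0043,-0.0303,0,-0.0889,0.42,-0.0066,-0.0376,0,-0.1111,0.42]
}}

```text
clock: 4.4
position: [0.5825, 0.0616, 0.1755]
ee_rot: [0.001, 0.974, 0.228, 0.001]
contact_force: [0.1, -0.8, 2.2]
width: 0.0244
```

```bash
python3 -c "
from h import *
look('w4')
c=load('w4');s=manip.get_state()
for dz in (0,.004,.008): print([wproj(c,s,np.r_[s['position'][:2],z-dz]).round(1) for z in (.207,.15)])
"
```

```text
t 4.4 pos [0.5825 0.0616 0.1755] R 0.0562 th 25.9 yaw+90 26.3 Ftool [-0.3  0.8 -2.2] q6 1.1
308 [] 314 [(242, 294)] 320 [(235, 291)] 326 [(234, 290)] 332 [(235, 290)] 
[array([321.9, 317. ]), array([321.4, 248.7])]
[array([321.8, 310.2]), array([321.3, 245.5])]
[array([321.8, 303.9]), array([321.3, 242.4])]
```

Request:
{"name": "step_arm", "arguments": {
  "moves": [-0.0003,-0.0077,0,-0.0222,0.42,-0.0011,-0.0153,0,-0.0444,0.42,-0.0024,-0.0229,0,-0.0667,0.42,-0.0043,-0.0303,0,-0.0889,0.42]
}}

```text
clock: 4.85
position: [0.574, 0.0743, 0.1754]
ee_rot: [0.001, 0.933, 0.361, 0.001]
contact_force: [0.4, -1.7, 0.7]
width: 0.0245
```

```bash
python3 -c "
from h import *
look('w5')"
```

```text
t 4.85 pos [0.574  0.0743 0.1754] R 0.0562 th 41.6 yaw+90 42.3 Ftool [-0.8  1.6 -0.7] q6 0.84
308 [] 314 [(243, 291)] 320 [(236, 292)] 326 [(234, 291)] 332 [(236, 291)]
```

Request:
{"name": "step_arm", "arguments": {
  "moves": [-0.0003,-0.0077,0,-0.0222,0.42,-0.0011,-0.0153,0,-0.0444,0.42,-0.0024,-0.0229,0,-0.0667,0.42,-0.0043,-0.0303,0,-0.0889,0.42]
}}

```text
clock: 5.3
position: [0.5623, 0.0842, 0.1753]
ee_rot: [0.001, 0.874, 0.487, 0.001]
contact_force: [1.1, -0.4, 0.5]
width: 0.0248
```

```bash
python3 -c "
from h import *
look('w6')"
```

```text
t 5.3 pos [0.5623 0.0842 0.1753] R 0.0561 th 57.3 yaw+90 58.2 Ftool [ 0.2  1.2 -0.5] q6 0.58
308 [] 314 [(244, 299)] 320 [(237, 294)] 326 [(235, 292)] 332 [(236, 292)]
```

Request:
{"name": "step_arm", "arguments": {
  "moves": [-0.0003,-0.0077,0,-0.0222,0.42,-0.0011,-0.0153,0,-0.0444,0.42,-0.0024,-0.0229,0,-0.0667,0.42,-0.0043,-0.0303,0,-0.0889,0.42]
}}

```text
clock: 5.75
position: [0.5483, 0.0904, 0.1752]
ee_rot: [0.001, 0.798, 0.603, 0.001]
contact_force: [1.2, -0.1, 1.2]
width: 0.0248
```

```bash
python3 -c "
from h import *
look('w7')"
```

```text
t 5.75 pos [0.5483 0.0904 0.1752] R 0.0558 th 73.1 yaw+90 74.2 Ftool [ 0.2  1.1 -1.2] q6 0.31
308 [] 314 [(244, 301)] 320 [(238, 295)] 326 [(236, 293)] 332 [(237, 293)]
```

Request:
{"name": "step_arm", "arguments": {
  "moves": [-0.0003,-0.0077,0,-0.0222,0.42,-0.0011,-0.0153,0,-0.0444,0.42,-0.0024,-0.0229,0,-0.0667,0.42,-0.0043,-0.0303,0,-0.0889,0.42]
}}

```text
clock: 6.2
position: [0.5331, 0.0926, 0.1752]
ee_rot: [0.001, 0.706, 0.708, 0.001]
contact_force: [1.9, -0.3, 0.8]
width: 0.0247
```

```bash
python3 -c "
from h import *
look('w8')"
```

```text
t 6.2 pos [0.5331 0.0926 0.1752] R 0.0556 th 88.9 yaw+90 90.2 Ftool [-0.3  1.9 -0.8] q6 0.04
308 [] 314 [(245, 302)] 320 [(239, 297)] 326 [(237, 295)] 332 [(238, 295)]
```

Request:
{"name": "step_arm", "arguments": {
  "moves": [-0.0003,-0.0077,0,-0.0222,0.42,-0.0011,-0.0153,0,-0.0444,0.42,-0.0024,-0.0229,0,-0.0667,0.42,-0.0043,-0.0303,0,-0.0889,0.42]
}}

```text
clock: 6.65
position: [0.5176, 0.0904, 0.1749]
ee_rot: [0.0, 0.601, 0.799, 0.0]
contact_force: [0.4, 0.0, -0.4]
width: 0.0248
```

```bash
python3 -c "
from h import *
look('w9')"
```

```text
t 6.65 pos [0.5176 0.0904 0.1749] R 0.0553 th 105.1 yaw+90 106.1 Ftool [-0.1  0.4  0.4] q6 -0.24
308 [] 314 [(246, 304)] 320 [(240, 299)] 326 [(238, 296)] 332 [(239, 296)]
```

Request:
{"name": "step_arm", "arguments": {
  "moves": [-0.0003,-0.0077,0,-0.0222,0.42,-0.0011,-0.0153,0,-0.0444,0.42,-0.0024,-0.0229,0,-0.0667,0.42,-0.0043,-0.0303,0,-0.0889,0.42]
}}

```text
clock: 7.1
position: [0.5035, 0.0843, 0.1747]
ee_rot: [0.0, 0.484, 0.875, 0.0]
contact_force: [0.6, 0.8, -0.1]
width: 0.0246
```

```bash
python3 -c "
from h import *
look('w10')"
```

```text
t 7.1 pos [0.5035 0.0843 0.1747] R 0.0552 th 121.1 yaw+90 122.1 Ftool [0.3 1.  0.1] q6 -0.53
308 [] 314 [(243, 295)] 320 [(236, 289)] 326 [(234, 288)] 332 [(235, 288)]
```

```bash
python3 -c "
from h import *
look('w11');look('w12');save('scene','s12')
a=cv2.imread('pics/w9.png')[180:340,240:400];b=cv2.imread('pics/w12.png')[180:340,240:400]
cv2.imwrite('pics/cmp.png',cv2.convertScaleAbs(cv2.resize(np.hstack([a,b]),None,fx=2.5,fy=2.5),alpha=1.3))"
```

```text
t 7.15 pos [0.5028 0.0839 0.1747] R 0.0553 th 121.9 yaw+90 122.2 Ftool [ 0.3 -0.1 -0.7] q6 -0.53
308 [] 314 [(243, 295)] 320 [(236, 290)] 326 [(234, 288)] 332 [(235, 288)] 
t 7.2 pos [0.5029 0.084  0.1747] R 0.0553 th 121.8 yaw+90 122.0 Ftool [-0.7  0.   0.6] q6 -0.53
308 [] 314 [(243, 295)] 320 [(236, 290)] 326 [(234, 288)] 332 [(235, 288)]
```

View pics/cmp.png

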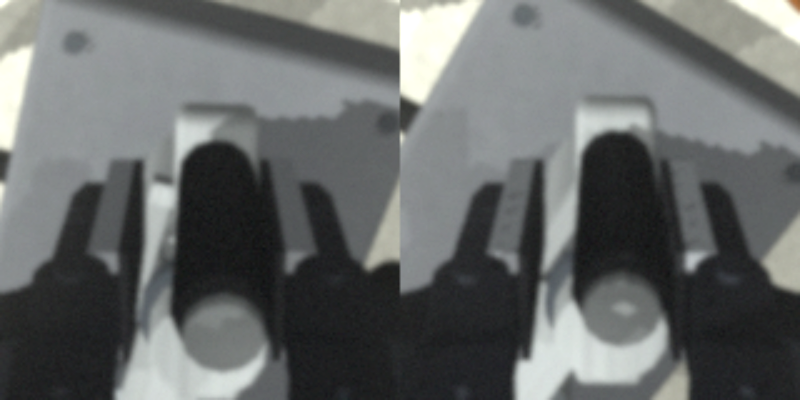

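Request:
{"name": "step_arm", "arguments": {
  "moves": [0,0,0,0,0.2,0,0,0,0,0.2,0,0,0,0,0.2]
}}

```text
clock: 7.6
position: [0.5033, 0.0841, 0.1747]
ee_rot: [-0.0, 0.483, 0.876, -0.0]
contact_force: [0.7, 0.2, -0.9]
width: 0.0342
```

```bash
python3 -c "
from h import *
look('w13')"
```

```text
t 7.6 pos [0.5033 0.0841 0.1747] R 0.0552 th 121.4 yaw+90 122.2 Ftool [-0.2  0.7  0.9] q6 -0.53
308 [] 314 [(241, 293)] 320 [(235, 289)] 326 [(234, 287)] 332 [(236, 288)]
```

Request:
{"name": "step_arm", "arguments": {
  "moves": [0,0.007,0,0,0.42,0,0.007,0,0,0.42,0,0.007,0,0,1,0,0.007,0,0,1,0,0.007,0,0,1],
  "force": 25
}}

```text
clock: 8.15
position: [0.5064, 0.0861, 0.1749]
ee_rot: [0.0, 0.483, 0.876, 0.0]
contact_force: [-0.1, 0.8, 0.9]
width: 0.0175
```

```bash
python3 -c "
from h import *
look('w14')
rows=[]
b=np.radians(3.7)
for a in range(9,406,9):
    r=np.radians(a)
    rows.append((a,round(.11*(np.cos(b+r)-np.cos(b)),4),round(.11*(np.sin(b+r)-np.sin(b)),4),round(.016*a/360,4)))
print(rows[:5])
# increments per 45deg call
for k in range(8):
    base=rows[5*k-1] if k else (0,0,0,0)
    print(k,[x for r in rows[5*k:5*k+5] for x in (round(r[1]-base[1],4),round(r[2]-base[2],4),round(r[3]-base[3],4),0,1)])
"
```

```text
t 8.15 pos [0.5064 0.0861 0.1749] R 0.0554 th 117.5 yaw+90 122.3 Ftool [ 0.7  0.3 -0.9] q6 -0.53
308 [(245, 293)] 314 [(236, 288)] 320 [(234, 287)] 326 [(235, 289)] 332 [(240, 292)] 
[(9, np.float64(-0.0025), np.float64(0.0171), 0.0004), (18, np.float64(-0.0076), np.float64(0.0336), 0.0008), (27, np.float64(-0.0152), np.float64(0.0491), 0.0012), (36, np.float64(-0.0251), np.float64(0.0632), 0.0016), (45, np.float64(-0.0372), np.float64(0.0755), 0.002)]
0 [np.float64(-0.0025), np.float64(0.0171), 0.0004, 0, 1, np.float64(-0.0076), np.float64(0.0336), 0.0008, 0, 1, np.float64(-0.0152), np.float64(0.0491), 0.0012, 0, 1, np.float64(-0.0251), np.float64(0.0632), 0.0016, 0, 1, np.float64(-0.0372), np.float64(0.0755), 0.002, 0, 1]
1 [np.float64(-0.0138), np.float64(0.0104), 0.0004, 0, 1, np.float64(-0.0291), np.float64(0.0184), 0.0008, 0, 1, np.float64(-0.0454), np.float64(0.024), 0.0012, 0, 1, np.float64(-0.0624), np.float64(0.0269), 0.0016, 0, 1, np.float64(-0.0797), np.float64(0.0272), 0.002, 0, 1]
2 [np.float64(-0.0171), np.float64(-0.0025), 0.0004, 0, 1, np.float64(-0.0335), np.float64
[... 868 characters left out ...]
at64(0.0455), np.float64(-0.024), 0.0012, 0, 1, np.float64(0.0625), np.float64(-0.0269), 0.0016, 0, 1, np.float64(0.0797), np.float64(-0.0272), 0.002, 0, 1]
6 [np.float64(0.0171), np.float64(0.0025), 0.0004, 0, 1, np.float64(0.0336), np.float64(0.0076), 0.0008, 0, 1, np.float64(0.0491), np.float64(0.0152), 0.0012, 0, 1, np.float64(0.0632), np.float64(0.0252), 0.0016, 0, 1, np.float64(0.0756), np.float64(0.0372), 0.002, 0, 1]
7 [np.float64(0.0103), np.float64(0.0138), 0.0004, 0, 1, np.float64(0.0184), np.float64(0.0291), 0.0008, 0, 1, np.float64(0.0239), np.float64(0.0454), 0.0012, 0, 1, np.float64(0.0269), np.float64(0.0624), 0.0016, 0, 1, np.float64(0.0271), np.float64(0.0797), 0.002, 0, 1]
```

Request:
{"name": "step_arm", "arguments": {
  "moves": [-0.0025,0.0171,0.0004,0,1,-0.0076,0.0336,0.0008,0,1,-0.0152,0.0491,0.0012,0,1,-0.0251,0.0632,0.0016,0,1,-0.0372,0.0755,0.002,0,1]
}}

```text
clock: 8.7
position: [0.5493, 0.0911, 0.1739]
ee_rot: [0.0, 0.483, 0.876, 0.001]
contact_force: [-0.1, 3.1, 2.5]
width: 0.017
```

Request:
{"name": "step_arm", "arguments": {
  "moves": [-0.0138,0.0104,0.0004,0,1,-0.0291,0.0184,0.0008,0,1,-0.0454,0.024,0.0012,0,1,-0.0624,0.0269,0.0016,0,1,-0.0797,0.0272,0.002,0,1]
}}

```text
clock: 9.2
position: [0.5828, 0.0633, 0.173]
ee_rot: [0.001, 0.483, 0.876, 0.001]
contact_force: [3.6, 3.1, 0.7]
width: 0.017
```

```bash
python3 -c "
from h import *
look('w15');print(manip.get_state()['contact_force'])"
```

```text
t 9.2 pos [0.5828 0.0633 0.173 ] R 0.0572 th 27.4 yaw+90 122.3 Ftool [ 0.6  4.7 -0.7] q6 -0.57
308 [(250, 292)] 314 [(236, 288)] 320 [(234, 286)] 326 [(235, 287)] 332 [(240, 290)] 
[5.03152845 1.07100889 0.10254859]
```

Request:
{"name": "step_arm", "arguments": {
  "moves": [-0.0171,-0.0025,0.0004,0,1,-0.0335,-0.0076,0.0008,0,1,-0.049,-0.0152,0.0012,0,1,-0.0631,-0.0252,0.0016,0,1,-0.0755,-0.0372,0.002,0,1]
}}

```text
clock: 9.75
position: [0.5857, 0.0207, 0.1719]
ee_rot: [0.001, 0.483, 0.876, -0.0]
contact_force: [3.4, 0.0, 0.2]
width: 0.0172
```

Request:
{"name": "step_arm", "arguments": {
  "moves": [-0.0103,-0.0138,0.0004,0,1,-0.0184,-0.0291,0.0008,0,1,-0.024,-0.0454,0.0012,0,1,-0.0269,-0.0624,0.0016,0,1,-0.0271,-0.0797,0.002,0,1]
}}

```text
clock: 10.25
position: [0.5575, -0.0111, 0.1708]
ee_rot: [-0.001, 0.483, 0.876, -0.0]
contact_force: [1.9, -0.6, 1.4]
width: 0.0173
```

```bash
python3 -c "
from h import *
look('w16')"
```

```text
t 10.25 pos [ 0.5575 -0.0111  0.1708] R 0.0544 th -62.1 yaw+90 122.3 Ftool [-1.5  1.3 -1.4] q6 -0.71
308 [(250, 291)] 314 [(237, 287)] 320 [(235, 286)] 326 [(235, 288)] 332 [(241, 291)]
```

Request:
{"name": "step_arm", "arguments": {
  "moves": [0.0024,-0.0171,0.0004,0,1,0.0075,-0.0336,0.0008,0,1,0.0151,-0.0491,0.0012,0,1,0.0251,-0.0632,0.0016,0,1,0.0371,-0.0755,0.002,0,1]
}}

```text
clock: 10.8
position: [0.5162, -0.014, 0.1697]
ee_rot: [-0.0, 0.483, 0.876, 0.001]
contact_force: [2.8, 4.4, 1.2]
width: 0.0172
```

Request:
{"name": "step_arm", "arguments": {
  "moves": [0.0139,-0.0104,0.0004,0,1,0.0291,-0.0184,0.0008,0,1,0.0455,-0.024,0.0012,0,1,0.0625,-0.0269,0.0016,0,1,0.0797,-0.0272,0.002,0,1]
}}

```text
clock: 11.3
position: [0.4852, 0.012, 0.1688]
ee_rot: [0.002, 0.483, 0.876, 0.001]
contact_force: [4.9, 1.8, -2.2]
width: 0.0176
```

```bash
python3 -c "
from h import *
look('w17')"
```

```text
t 11.3 pos [0.4852 0.012  0.1688] R 0.053 th -151.9 yaw+90 122.3 Ftool [-1.1  5.1  2.2] q6 -0.68
308 [(253, 294)] 314 [(237, 289)] 320 [(235, 287)] 326 [(235, 288)] 332 [(240, 290)]
```

Request:
{"name": "step_arm", "arguments": {
  "moves": [0.0171,0.0025,0.0004,0,1,0.0336,0.0076,0.0008,0,1,0.0491,0.0152,0.0012,0,1,0.0632,0.0252,0.0016,0,1,0.0756,0.0372,0.002,0,1]
}}

```text
clock: 11.85
position: [0.4804, 0.0529, 0.1678]
ee_rot: [0.001, 0.483, 0.876, -0.0]
contact_force: [5.6, -2.6, -1.3]
width: 0.0171
```

Request:
{"name": "step_arm", "arguments": {
  "moves": [0.0103,0.0138,0.0004,0,1,0.0184,0.0291,0.0008,0,1,0.0239,0.0454,0.0012,0,1,0.0269,0.0624,0.0016,0,1,0.0271,0.0797,0.002,0,1]
}}

```text
clock: 12.35
position: [0.5058, 0.0862, 0.1667]
ee_rot: [-0.001, 0.483, 0.876, -0.001]
contact_force: [-0.0, -4.3, 3.0]
width: 0.0175
```

Request:
{"name": "step_arm", "arguments": {
  "moves": [-0.0006,0.0057,0.0001,0,1,-0.0013,0.0114,0.0003,0,1,-0.0013,0.0114,0.0003,0,1,-0.0013,0.0114,0.0003,0,1,-0.0013,0.0114,0.0003,0,1]
}}

```text
clock: 12.85
position: [0.5113, 0.0887, 0.1666]
ee_rot: [-0.0, 0.483, 0.876, 0.0]
contact_force: [1.9, -1.4, 1.7]
width: 0.0169
```

```bash
python3 -c "
from h import *
look('w18');save('scene','s18');save('top','t18')
s=load('s18')
a=cv2.imread('pics/s18.png')[140:280,210:410];b=cv2.imread('pics/w18.png')[180:340,240:400]
cv2.imwrite('pics/fin.png',cv2.convertScaleAbs(np.hstack([cv2.resize(a,(500,350)),cv2.resize(b,(300,350))]),alpha=1.3))"
```

```text
t 12.85 pos [0.5113 0.0887 0.1666] R 0.0558 th 111.8 yaw+90 122.2 Ftool [-2.2  0.8 -1.7] q6 -0.53
308 [(245, 293)] 314 [(236, 289)] 320 [(234, 288)] 326 [(235, 289)] 332 [(241, 293)]
```

View pics/fin.png

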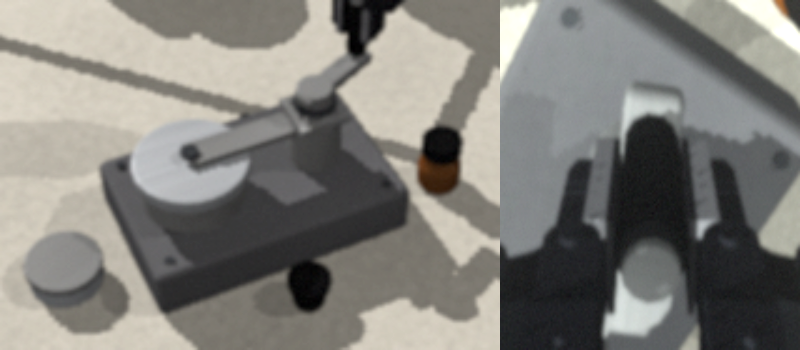

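```bash
python3 -c "
from rig import job
print(job.sign_off())"
```

```text
the job is handed in; nothing more can be done
None
```

The clamp screw is started in its thread and turned about one full turn forward. The gripper is still pinching the black grip, and the job is handed in.

- **Backing off:** I turned the crank backward with the fingers loose around the grip, from a bearing of about −24°. The screw dropped between about 102° and 118°. I looked every 16°, so it was turned at most about 16° past the drop. The wrist picture gave the drop as roughly 6 mm rather than 8 mm. It was unchanged after I opened the fingers, so I took the screw as fully dropped; part of the gap is probably my small error in the circle's centre.
- **Going forward:** I gripped at 25 N and cranked about 366° clockwise, lowering the hand 8 mm per turn. The extra 6° makes up for turning past the drop. The highest force read was about 7 N.
- **Last checks:** The hand was 8.3 mm lower than at the start of the turn, and the grip had not slipped in the fingers. The finger opening was 17 mm and the force about 3 N. The jar, tin and loupe showed no movement. It took about 13 s in all.

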